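# Start a timed boil on the kitchen hob

### The job

Start the timed boil with closed fingers, by pressing only: first switch on the hob by pressing down the raised half of its orange rocker, then press the green start key fully in, and then press the blue plunger of the white kitchen timer fully down. Do not press the red key, do not pick up, tip or push the timer along, and leave the pan and the other things where they stand.

Things in the scene. Friction and masses are not known exactly. Their poses are not given: they have to be found in the camera images.
- hob: portable induction hob, fixed, white with black glass, 380 (its x) by 300 (its y) mm, top 60 mm above the counter; origin under its centre, x points from the control strip (edge on the robot's side) to the back. The grey control strip carries a rocker and two keys 140 mm to -x of the origin, at y = -95, 0 and +95 mm; which sits where varies
- rocker (a joint): orange rocker switch, black housing, on the control strip: two halves 26 (hob x) by 30 mm in a shallow V, axle along the hob's y, 11 mm above the strip. -0.18 to -0.14 rad at the start = off, the half farther from the robot raised; +0.18 = on, that half down and level; over 0.12 counts as on. Stays where left (friction, about 2.5 N at mid-half)
- rocker_far (a point): point on the top face of the rocker's far half, 17 mm from the axle to the hob's +x, the place to press; moves about 6 mm down to z = 74 mm above the counter when on
- green_key (a joint): travel of the green round start key, 0 out, 0.006 m fully in, moves straight down; over 0.0045 counts as in. About 4 N of friction, then it stays in
- green_key_top (a point): centre of the top of the green key, 30 mm diameter, 12 mm above the hob's top when out
- red_key (a joint): travel of the red round cancel key (springy, not to be pressed), 0 out, 0.006 m fully in
- red_key_top (a point): centre of the top of the red key, 30 mm diameter, 12 mm above the hob's top
- timer: loose white round kitchen timer, 80 mm diameter, case 32 mm high, 0.2 to 0.4 kg, standing on the counter; origin under its centre, z up
- timer_plunger (a joint): travel of the timer's blue plunger, 0 up, 0.006 m fully down; over 0.0045 counts as down. About 4 N of friction, then it stays down
- timer_plunger_top (a point): centre of the top of the blue plunger, 36 mm diameter, 43 mm above the counter when up
- pan: open steel pan, 190 mm diameter, 60 mm high, two black side handles standing about 35 mm out along its +y and -y, loose on the hob's glass; origin under its centre
- tin: loose round brass tin, 80 mm diameter, 38 mm high, with a 24 mm lid knob up to 52 mm; origin under its centre
- mug: loose white mug, 76 mm diameter, 85 mm high, handle to its +y; origin under its centre
- jar: loose amber glass jar with steel cap, 56 mm diameter, 85 mm high; origin under its centre
- spatula: loose spatula lying on the counter towards the far right, wooden handle to its -x; origin under its middle
There are look-alikes about, which are no part of the job. Leave any pink or turquoise look-alike of the timer alone.

How it is judged:
On the way, in this order (a step that is already met when the one before it is completed fails the run):
1. the orange rocker is switched on (value of joint rocker above 0.12 rad), for 0.1 s.
2. then the green key is pressed in (value of joint rocker above 0.12 rad and value of joint green_key above 0.0045 m), for 0.1 s.
3. then the timer's plunger is pressed down (all of step 2 and value of joint timer_plunger above 0.0045 m), for 0.1 s.
At the end, for the whole second after the job is handed in: Rocker on (over 0.12 rad), green key and timer plunger in (each over 4.5 mm of 6), red key out, timer upright within 0.1 rad, at rest; timer, pan, tin, mug, jar and spatula within 30 mm of where they started (all of step 3 and value of joint red_key below 0.002 m and angle between timer's own z axis and vertical below 0.1 rad and distance of each of timer, pan, tin, mug, jar, spatula from where it was at the start of the episode below 0.03 m and linear speed of timer below 0.02 m/s); the robot touches nothing.
It fails at once if the red key is pressed (over 3 mm) (value of joint red_key above 0.003 m).
It fails at once if the timer is lifted over 10 mm, pushed over 30 mm or tipped over 0.25 rad (height (world z) of timer above 0.01 m or distance of timer from where it was at the start of the episode above 0.03 m or angle between timer's own z axis and vertical above 0.25 rad).
It fails at once if the pan is lifted or shifted over 30 mm (distance of pan from where it was at the start of the episode above 0.03 m).
It fails at once if the tin, mug, jar or spatula is lifted or shifted over 30 mm (distance of any of tin, mug, jar, spatula from where it was at the start of the episode above 0.03 m).
It also fails if it takes over 43 s, if anything falls off the work surface, if the arm or the gripper's body presses on something with over 40 N, if the wrist force passes 120 N, or if a joint passes its speed limit or range.

### The arm

A 6-joint arm with a two-finger parallel gripper is mounted at the origin on the work surface. World frame = base frame: x ahead of the robot, y to its left, z up, the work surface at z = 0. Lengths are in m, angles in rad, forces in N, time in s.
With the tool pointing down it reaches from about 0.35 to 0.975 m from the base axis. Payload 7.1 kg.
Tool frame: the origin (TCP) lies midway between the tips of the shut fingers; the grasp point (between the pads) lies 19 mm behind it; z points along the fingers, y is the line along which they close (so a half turn about z gives the same grasp; the last joint's range is limited). The gripper opens to 88 mm and grips with 3 to 60 N. Pads are 20 mm wide; open, the fingers measure 115 mm over their backs; the gripper's body (75 mm by 178 mm) begins 61 mm behind the grasp point.
Start: joints at [1.165, 0.423, 1.63, -0, 1.089, -0.019], TCP at [0.236, 0.579, 0.223] pointing down, gripper open.
Joint ranges: [-3, 3], [-0.9, 2.11], [0.09, 2.58], [-1.31, 4.45], [0.11, 2.69], [-2.54, 2.54]. Speed limits (rad/s): [2.39, 2.39, 3.01, 3.14, 3.14, 3.14].

### API

Orientations are given as a unit quaternion [w, x, y, z].
In Python, from station import move_pose, movel, movej, command_gripper, wait, inverse_kinematics, read_camera, camera_info, MotionError, job_done, get_time, get_joint_pos, get_qvel, get_effort, get_tcp_pos, get_ee_rot, get_ft_force, get_ft_torque, get_grip_width, get_finger_force gives the robot as it stands. Calls block until the motion is done:
- move_pose(position, orientation): joint-space move of the TCP to a pose.
- movel(position, frame=None, v=0.15, until_force=None): straight line of the TCP; frame=None keeps the orientation; v is the mean speed in m/s. With until_force (N) it stops when the force on the tool has changed by that much, and returns True; else False.
- movej(angles): joint-space move.
- command_gripper(opening): opening from 0.0 (shut) to 1.0 (fully open); the grip force is fixed at half the most; returns when the fingers have stopped.
- wait(seconds).
- inverse_kinematics(position, orientation): joint angles nearest the present ones, or None.
- read_camera(name): name is "scene" or "side" or "wrist"; returns the picture (384x512x3 uint8, red, green, blue); there is no depth.
- camera_info(name): a dict with "intrinsics" (3x3 intrinsics, pixels), "T" (4x4, takes a point from camera to world coordinates); the wrist camera has in their place "tool_from_camera" (4x4, takes a point from camera to tool coordinates, whose origin is the TCP and whose axes are the flange's). Camera axes: x right, y up, looking along -z (the intrinsics and any distortion apply to the point x, -y, -z); pixel columns grow to the right and rows downward; lengths in m; the calibration is good to about 2 mm. A picture is of the moment at which its call begins: read the wrist's pose just before it. camera_info takes no time and is no camera call.
A pose or a line that the arm cannot do raises MotionError and nothing moves.
- job_done(): hands the job in; it is judged then, once.
Readings, each from a call of its own:
- get_time(): time.
- get_joint_pos(): joint angles.
- get_qvel(): joint speeds.
- get_effort(): joint torques, N m.
- get_tcp_pos(): TCP position.
- get_ee_rot(): TCP orientation.
- get_ft_force(): force on the tool from outside, world axes, zero at the start.
- get_ft_torque(): the same for the moment, N m.
- get_grip_width(): opening from 0.0 (shut) to 1.0 (fully open).
- get_finger_force(): force on a finger pad.
Only numpy, scipy, OpenCV 4.12 (cv2) and the standard library are available. Lean on these libraries where they do the work, as an engineer would, in place of code of your own. Each camera call takes 0.05 s, during which the arm holds its last target. There are 200 camera calls.

## Working session

There is one attempt and no reset: what is moved stays moved. The work goes in short steps, each a Python script; the robot and the scene stay as the last script left them, time stands still between calls to the robot, and variables do not carry over. Pictures are saved under pics/ and viewed, at most 10 in all, crops included, and the job is handed in when it is done.

```bash
mkdir -p pics
python3 - <<'E'
from station import *
import cv2,numpy as np
for n in("scene","side"):
    im=read_camera(n); cv2.imwrite(f"pics/{n}.png",cv2.resize(im[:,:,::-1],(800,600),interpolation=cv2.INTER_CUBIC))
    np.save(f"pics/{n}.npy",im)
    c=camera_info(n); print(n,{k:(np.round(v,4).tolist() if hasattr(v,'shape') else v) for k,v in c.items()})
print(camera_info("wrist"),get_ee_rot(),get_time())
E
```

```text
scene {'intrinsics': [[477.4213, 0.0, 258.946], [0.0, 477.4213, 197.2345], [0.0, 0.0, 1.0]], 'T': [[-0.7866, -0.4098, 0.4619, 1.1715], [0.6175, -0.5249, 0.5858, 0.8157], [0.0024, 0.746, 0.6659, 1.0142], [0.0, 0.0, 0.0, 1.0]]}
side {'intrinsics': [[401.467, 0.0, 258.5364], [0.0, 401.467, 188.4185], [0.0, 0.0, 1.0]], 'T': [[0.8022, 0.4454, -0.3976, 0.0844], [-0.597, 0.5963, -0.5366, -0.6148], [-0.0019, 0.6679, 0.7443, 0.9103], [0.0, 0.0, 0.0, 1.0]]}
{'intrinsics': array([[272.86395643,   0.        , 256.65789103],
       [  0.        , 272.86395643, 185.36197446],
       [  0.        ,   0.        ,   1.        ]]), 'tool_from_camera': array([[ 3.39279503e-04,  9.52417732e-01,  3.04795584e-01,
         8.35933395e-02],
       [ 9.99999928e-01, -3.74091411e-04,  5.58138499e-05,
        -4.42518570e-04],
       [ 1.67179511e-04,  3.04795544e-01, -9.52417791e-01,
        -1.60893088e-01],
       [ 0.00000000e+00,  0.00000000e+00,  0.00000000e+00,
         1.00000000e+00]])} [-1.51475105e-04  1.92211165e-01  9.81353360e-01 -6.54462031e-04] 0.1
```

View pics/scene.png

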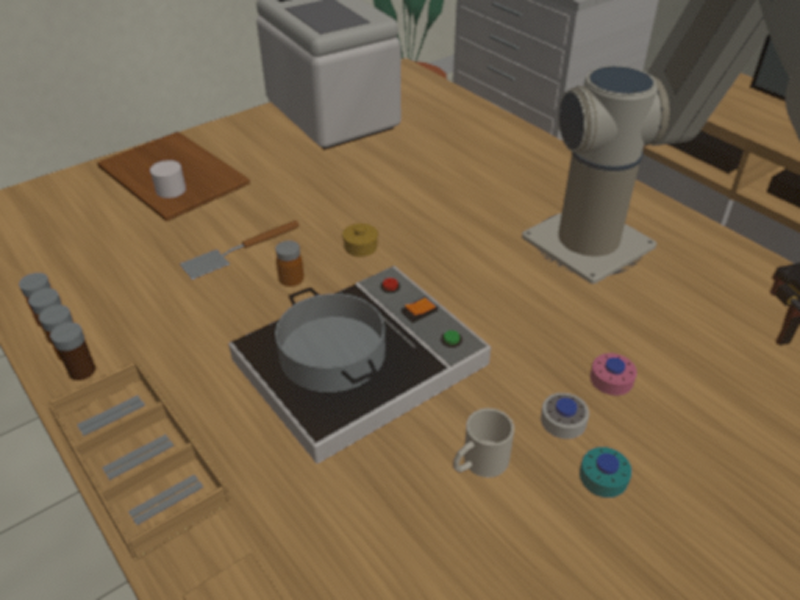

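View pics/side.png

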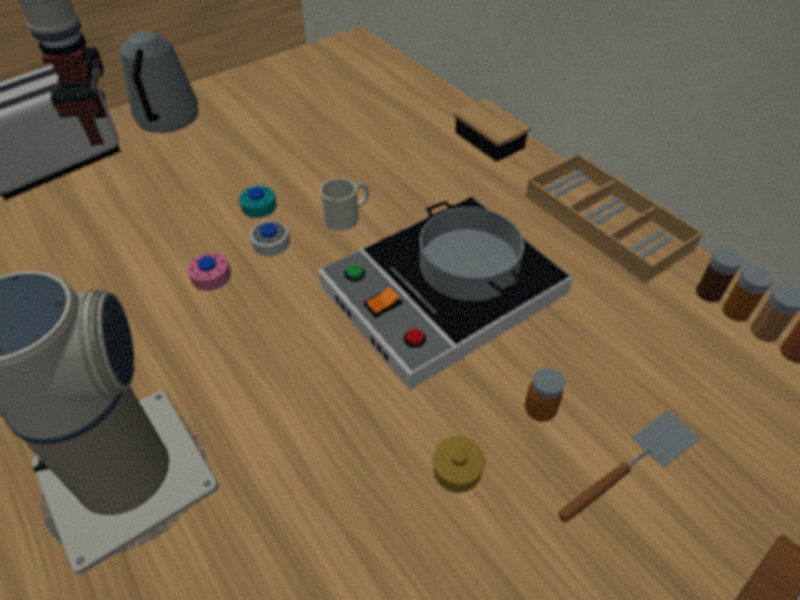

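The scene shows the green key at (452,338), the rocker at (420,308), the red key at (391,285) and the white timer's plunger at (567,406). In the side view they are at (355,271), (383,300), (415,338) and (269,230). Next I'll triangulate them.

```bash
cat > h.py <<'E'
from station import *
import cv2,numpy as np
def blob(im,px,lo,hi,r=14):
    """sub-pixel centroid of hue range near px (native pixels)"""
    hsv=cv2.cvtColor(im,cv2.COLOR_RGB2HSV); m=cv2.inRange(hsv,np.array([lo,110,60]),np.array([hi,255,255]))
    k=np.zeros_like(m); cv2.circle(k,(int(px[0]),int(px[1])),r,255,-1); m&=k
    M=cv2.moments(m,True); return np.array([M['m10'],M['m01']])/max(M['m00'],1),M['m00']
def ray(px,K,T):
    d=np.linalg.inv(K)@[px[0],px[1],1]; d=T[:3,:3]@[d[0],-d[1],-d[2]]; return T[:3,3],d
def plane(px,K,T,z):
    o,d=ray(px,K,T); return o+d*(z-o[2])/d[2]
E
python3 - <<'E'
from h import *
P={'green':((452,338),(355,271),45,80,.072),'rocker':((420,308),(383,300),5,15,.077),'red':((391,285),(415,338),0,5,.072),'blue':((567,406),(269,230),108,130,.043)}
for n,(a,b,lo,hi,z) in P.items():
    for c,p in(('scene',a),('side',b)):
        i=camera_info(c); u,A=blob(np.load(f'pics/{c}.npy'),np.array(p)*.64,lo,hi)
        print(n,c,u.round(1),A,plane(u,i['intrinsics'],i['T'],z).round(4))
E
```

```text
green scene [288.8 215.5] 65.0 [0.4993 0.1002 0.072 ]
green side [226.4 173. ] 62.0 [0.4935 0.0939 0.072 ]
rocker scene [268.7 196.1] 146.0 [0.4957 0.0049 0.077 ]
rocker side [244.6 191.8] 199.0 [ 0.4912 -0.0011  0.077 ]
red scene [249.5 181.4] 65.0 [ 0.4956 -0.0886  0.072 ]
red side [265.2 214.4] 80.0 [ 0.4911 -0.0952  0.072 ]
blue scene [362.3 259.8] 96.0 [0.4352 0.3278 0.043 ]
blue side [171.3 147. ] 81.0 [0.4304 0.3206 0.043 ]
```

Run:
```python
from h import *
from scipy.spatial.transform import Rotation as R
q=[0,0,1,0]; command_gripper(0.0)
i=camera_info('wrist'); K=i['intrinsics']; ims=[]
def look(pos,targets,name):
    move_pose(pos,q)
    p=get_tcp_pos(); r=get_ee_rot(); im=read_camera('wrist'); T=np.eye(4); T[:3,:3]=R.from_quat(np.roll(r,-1)).as_matrix(); T[:3,3]=p; T=T@i['tool_from_camera']
    for n,(g,lo,hi) in targets.items():
        c=np.linalg.inv(T)@[*g,1]; u=K@[c[0],-c[1],-c[2]]; u=u[:2]/u[2]
        b,A=blob(im,u,lo,hi,30); print(n,u.round(1),b.round(1),A,plane(b,K,T,g[2]).round(4))
    ims.append(im); np.save(f'pics/{name}.npy',im); np.save(f'pics/{name}T.npy',T)
look([.433,.324,.2],{'blue':((.433,.324,.043),108,130)},'wt')
look([.49,.003,.22],{'green':((.4965,.097,.072),45,80),'rocker':((.493,.002,.077),5,15),'red':((.493,-.092,.072),0,5)},'wh')
cv2.imwrite('pics/w.png',np.hstack([cv2.resize(x[:,:,::-1],(400,300)) for x in ims])); print(get_time())
```

```text
blue [256.4 170.9] [257.9 170.4] 643.0 [0.4323 0.3257 0.043 ]
green [336.1 178.3] [334.3 176.9] 531.0 [0.4949 0.0948 0.072 ]
rocker [255.4 176.5] [254.8 175.9] 1274.0 [0.4923 0.0013 0.077 ]
red [175.4 175.2] [175.2 174.2] 559.0 [ 0.4918 -0.0921  0.072 ]
4.0083
```

View pics/w.png

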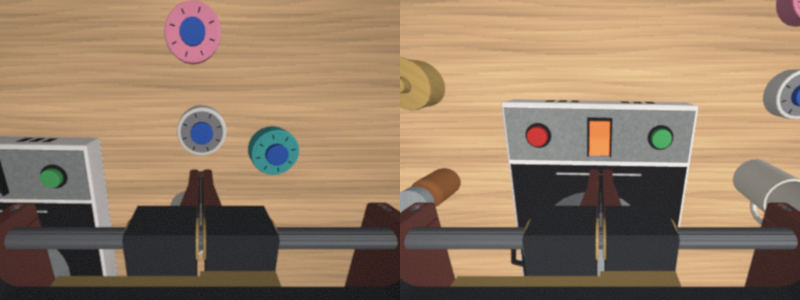

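The wrist view agrees to about 2 mm and shows red on the left, the rocker in the middle and green on the right. The white timer is alone below the tool. Next I'll press the rocker's far half.

Run:
```python
from h import *
x,y=.509,.001
movel([x,y,.10])
h=movel([x,y,.0725],v=.02,until_force=15)
print(h,get_tcp_pos(),get_ft_force()); wait(.2); print(get_tcp_pos(),get_ft_force())
movel([x,y,.10]); move_pose([.49,.003,.22],[0,0,1,0])
im=read_camera('wrist'); cv2.imwrite('pics/r.png',np.hstack([cv2.resize(a[150:205,225:285,::-1],None,fx=6,fy=6) for a in(np.load('pics/wh.npy'),im)])); print(get_time())
```

```text
True [0.50947413 0.00097501 0.07377275] [1.35658407e-02 2.50371623e-03 7.37385119e+00]
[0.50944356 0.00098845 0.0737704 ] [-1.59667862 -0.88371439  6.32664279]
7.3667
```

View pics/r.png

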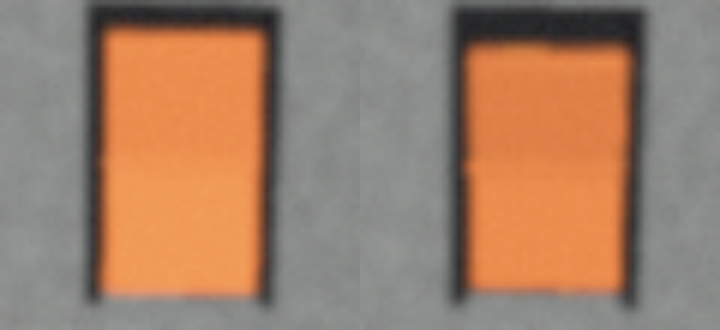

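The right crop shows the rocker's shading and outline changed, and contact stopped at z = 73.8 mm, so it is on. Next is the green key.

Run:
```python
from h import *
def press(x,y,ztop,travel,clear):
    move_pose([x,y,clear],[0,0,1,0]); movel([x,y,ztop+.012])
    h=movel([x,y,ztop-travel-.002],v=.02,until_force=15); wait(.2)
    z=get_tcp_pos()[2]; print(h,get_tcp_pos(),get_ft_force()); movel([x,y,clear]); return z
z=press(.4955,.0955,.072,.006,.15)
if z<.0672:
    z=press(.4325,.325,.043,.006,.15)
im=read_camera('wrist'); cv2.imwrite('pics/f.png',im[:,:,::-1]); print(get_time())
```

```text
True [0.49555171 0.09557595 0.06629091] [-1.48033773 -0.75659386  7.81293057]
True [0.43251868 0.32507404 0.03730617] [-1.22133116 -0.61926856  7.40765593]
13.975
```

View pics/f.png

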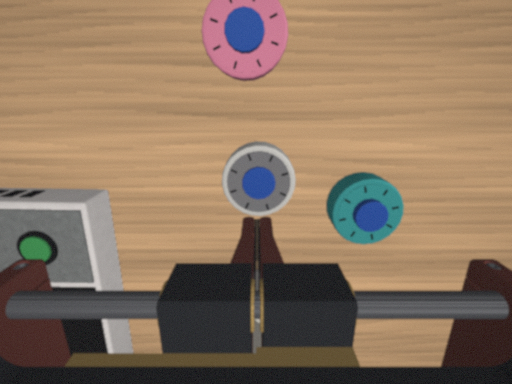

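The timer at (258,180) stands upright and in place. The press depths (z = 66.3 and 37.3 mm, each at over 15 N against 4 N of friction) show both ends of travel were reached.

```bash
python3 -c "
from station import *
print(job_done())"
```

```text
the job is handed in; nothing more can be done
None
```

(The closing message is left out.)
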